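Spice jar from the slide-lid box to the serving board

TASK

Slide the lid of the wooden box along its grooves until it comes clear, and lay it flat on the worktop with its handle up. Then lift out the spice jar that stands in the box and stand it upright on the free half of the flat black board, beside the mug, keeping it upright on the way.

Things in the scene. Friction and masses are not known exactly. Their poses are not given: they have to be found in the camera images.
- box: pale wooden box, fixed: 134 (x) x 166 (y) x 131 mm high outside, 110 x 146 inside, floor 8 mm thick. Origin: centre of underside, z up. The lid runs in grooves along y, 116-125 mm above the worktop, under lips up to 131 mm. It comes out only to the box's +y (low end, 115 mm high, roughly the robot's left) and is clear of the grooves when its centre is 160 mm along +y from the box's origin
- lid_grip (a point): centre of the bar handle in the middle of the loose wooden lid: bar 60 mm long (x), 16 mm thick (y), 28 mm high. Lid plate 122 (x) x 154 (y) x 7 mm, 150 g, 2 mm play in its grooves. The point is 21 mm above the lid's underside, 14 mm above its top face. Axes are the lid's, parallel to the box's when in the grooves. Shut, it lies 6 to 18 mm to +y of the box's origin
- spice_mid (a point): centre, half-way up, of the spice jar: an upright round jar with a dark screw cap, 41 mm across all the way up, 105 mm high, 110 g, standing inside the box within 17 mm of the box's middle, hidden under the lid at first. Its top is 18 mm below the box's rim, so it is gripped by the cap. z is its own upward axis. Another spice jar at the back of the worktop is not meant
- tray_spot (a point): middle of the free half of a small flat black board (160 x 240 x 11 mm, fixed), at worktop level: the board's top is 11 mm above this point. Axes are the board's: x along its 160 mm side (edges 80 mm either way), +y along its 240 mm side away from the mug (board's end 65 mm away). A pale mug, 82 mm across, 94 mm high, stands on the other half, about 120 mm to -y
There are look-alikes about, which are no part of the job. Of the things that look like the part that bears lid_grip, the larger one is meant.

How it is judged:
By the outcome, as a careful person would: the job done as asked, in the order asked, and still so for the second after the job is handed in, with the robot touching nothing.
It also fails if it takes over 51 s, if anything falls off the work surface, if the arm or the gripper's body presses on something with over 40 N, if the wrist force passes 120 N, or if a joint passes its speed limit or range.

ROBOT

A 7-joint arm with a two-finger parallel gripper is mounted at the origin on a cart in front of the work surface, level with it; the furniture and walls round the work are solid. World frame = base frame: x ahead of the robot, y to its left, z up, the work surface at z = 0. Lengths are in m, angles in rad, forces in N, time in s.
With the tool pointing down it reaches from about 0.425 to 0.95 m from the base axis. Payload 16.7 kg.
Tool frame: the origin (TCP) lies between the finger pads; the fingertips stand 17 mm ahead of it and the grasp point (between the pads) lies 2 mm behind it; z points along the fingers, y is the direction in which the jaws open and shut (so a half turn about z gives the same grasp; the last joint's range is limited). The gripper opens to 94 mm and grips with 3 to 60 N. Pads are 16 mm wide; open, the fingers measure 119 mm over their backs; the gripper's body (75 mm by 177 mm) begins 78 mm behind the grasp point.
Start: joints at [-1.359, 0.426, 0.074, 1.606, -0.034, 1.111, -0.067], TCP at [0.239, 0.631, 0.222] pointing down, gripper open.
Joint ranges: [-2.85, 2.85], [-0.5, 2.14], [-1.23, 1.37], [0.21, 2.46], [-1.02, 4.16], [0.16, 2.05], [-2.73, 2.73]. Speed limits (rad/s): [1.89, 1.89, 2.39, 2.39, 3.01, 3.01, 3.01].

INTERFACE

Orientations are given as [roll, pitch, yaw] about the fixed x, y, z axes, in that order (R = Rz(yaw) Ry(pitch) Rx(roll)).
In Python, from bench import manip gives the robot as it stands.
- The arm moves only by the shell command python3 -m crank 'ROWS' [OPENING] [FORCE]. ROWS is JSON, a list that holds one entry, the list of rows, each a list of 4 numbers: the shift along the world's x, y, z in m, then the turn about the world's z in degrees. In form: [[[tx, ty, tz, twist], ...]]. A call has 1 to 12 rows; each row is the pose to reach, as a shift and turn from the pose commanded when the call began; what a row does not reach only later rows make up. A row lasts 1/12 s, in which the tool goes at most 41.7 mm and 7.16 degrees, less where a joint would pass 70% of its speed; a pose out of reach is approached as far as the arm can. A call with a gripper value outside its range is refused whole. OPENING is the closure in counts, from 0 (fully open) to 255 (shut), set as the call begins (- or left out, the last holds). The fingers move at their own pace and stop on an object; FORCE is the grip in N (left out, the last holds). Time passes only in rows, so rows that repeat a pose let the fingers close. It gives the time, the measured TCP pose, the force and the opening at its end, in the units of the state.
- manip.state(): the state, without advancing time (a new reading comes with each control period).
- manip.snapshot(name): name is "side" or "top"; returns a dict with "pixels" (384x512x3 uint8, red, green, blue), "fov_y" (degrees; the focal length in pixels is half the picture's height over the tangent of half this angle, whatever the lens; pixels are square), "cx", "cy" (the principal point, pixels), "world_from_camera" (4x4, takes a point from camera to world coordinates). Camera axes: x right, y down, z forward; pixel columns grow to the right and rows downward; lengths in m; the calibration is good to about 2 mm. A picture is of the moment at which its call begins. There is no depth.
- manip.hand_in(): hands the job in, once; it reports no verdict.
The state is a dict: "t": time; "q": joint angles; "qd": joint speeds; "effort": joint torques, N m; "tcp_pos": TCP position; "eef_rot": TCP orientation; "force": force on the tool from outside, world axes, zero at the start; "moment": the same for the moment, N m; "width": finger opening in m.
Only numpy, scipy, OpenCV 4.12 (cv2) and the standard library are available. Lean on these libraries where they do the work, as an engineer would, in place of code of your own. Each camera call takes 0.05 s, during which the arm holds its last target.

## Working session

There is one attempt and no reset: what is moved stays moved. The work goes in short steps, Python scripts to look and compute and a shell command to move; the robot and the scene stay as the last step left them, time stands still between calls to the robot, and variables do not carry over. Pictures are saved under pics/ and viewed, and the job is handed in when it is done.

```bash
ls; mkdir -p pics
cat > h.py <<'E'
import numpy as np,cv2
from bench import manip
def snap(n,f=None):
    s=manip.snapshot(n)
    if f: cv2.imwrite('pics/'+f,cv2.cvtColor(s['pixels'],cv2.COLOR_RGB2BGR))
    return s
def cam(s):
    f=192/np.tan(np.radians(s['fov_y'])/2); return f,s['cx'],s['cy'],np.array(s['world_from_camera'])
def ray(s,u,v):
    f,cx,cy,T=cam(s); d=T[:3,:3]@np.array([(u-cx)/f,(v-cy)/f,1]); return T[:3,3],d
def onz(s,u,v,z):
    o,d=ray(s,u,v); return o+d*(z-o[2])/d[2]
def proj(s,p):
    f,cx,cy,T=cam(s); c=T[:3,:3].T@(np.array(p)-T[:3,3]); return np.array([cx+f*c[0]/c[2],cy+f*c[1]/c[2]])
E
python3 - <<'E'
from h import *
for n in('side','top'):
    s=snap(n,n+'0.png'); f,cx,cy,T=cam(s); print(n,f,cx,cy,T.round(3).tolist())
print(manip.state())
E
```

```text
pics
side 406.34354204185735 250.46601733113388 192.78168501981935 [[1.0, 0.017, -0.005, 0.443], [0.017, -0.858, 0.513, -0.49], [0.005, -0.513, -0.858, 1.058], [0.0, 0.0, 0.0, 1.0]]
top 401.6483185542659 258.19894600536935 194.94983535454742 [[0.008, -0.996, 0.094, 0.305], [-1.0, -0.01, -0.022, 0.063], [0.022, -0.094, -0.995, 1.389], [0.0, 0.0, 0.0, 1.0]]
{'t': 0.1, 'q': array([-1.35850275,  0.42663867,  0.07385451,  1.60656026, -0.03405829,
        1.11080397, -0.06707901]), 'qd': array([-0.00148293, -0.00224753, -0.00100939, -0.00203051,  0.00051413,
       -0.00043926,  0.00167235]), 'effort': array([ 8.55248538e-03, -9.37460089e+01,  3.67718093e+00, -4.55051851e+01,
       -4.87017212e-02,  1.67174003e-02,  1.68167990e-04]), 'tcp_pos': array([0.23881955, 0.63092568, 0.22185861]), 'eef_rot': array([-3.14044685e+00,  1.16459059e-04,  2.77980515e+00]), 'force': array([-0.65107482, -0.08249692,  0.60319846]), 'moment': array([ 0.01341061, -0.01728997,  0.0365431 ]), 'width': 0.09359736092001203}
```

View pics/side0.png

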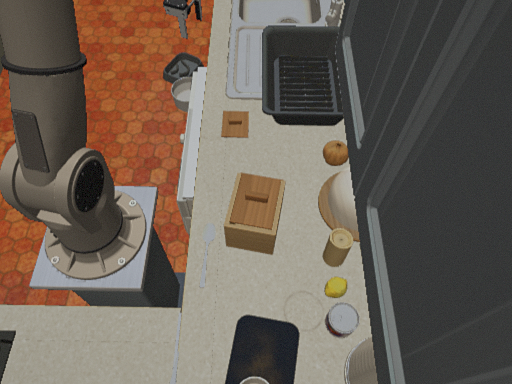

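View pics/top0.png

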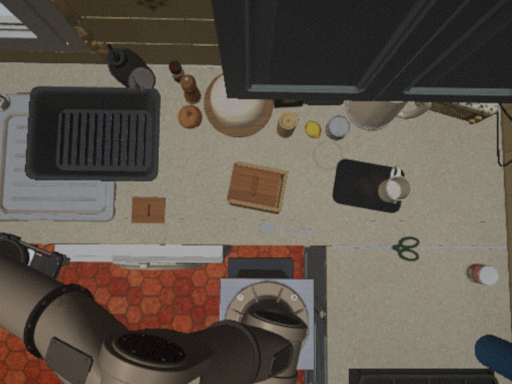

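The lid handle wanted is at top (258,187) / side (257,197). The look-alike is the smaller wooden plate at top (149,209) / side (236,124), so I take the larger one, on the box. Next, close crops.

Run:
```python
import cv2
t=cv2.imread('pics/top0.png');s=cv2.imread('pics/side0.png')
cv2.imwrite('pics/c1.png',cv2.resize(t[155:220,220:300],None,fx=9,fy=9,interpolation=cv2.INTER_CUBIC))
cv2.imwrite('pics/c2.png',cv2.resize(s[165:260,215:295],None,fx=6,fy=6,interpolation=cv2.INTER_CUBIC))
cv2.imwrite('pics/c3.png',cv2.resize(t[150:220,325:415],None,fx=8,fy=8,interpolation=cv2.INTER_CUBIC))
```

```text
(no output)
```

View pics/c1.png

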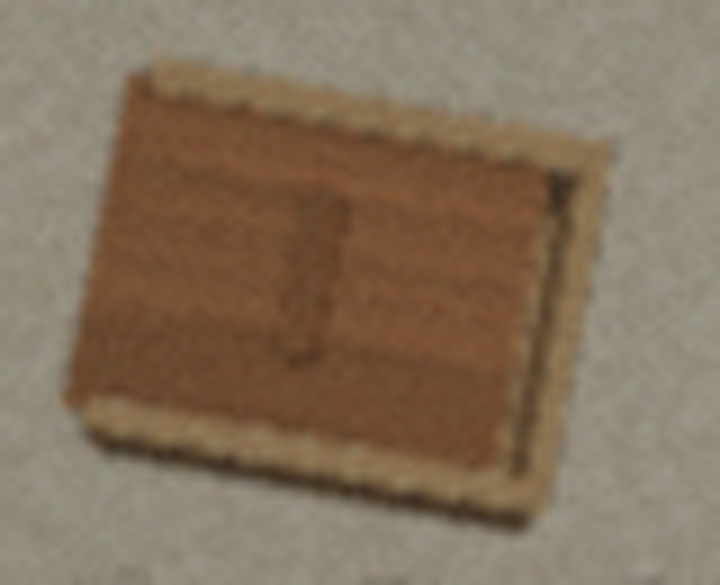

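View pics/c2.png

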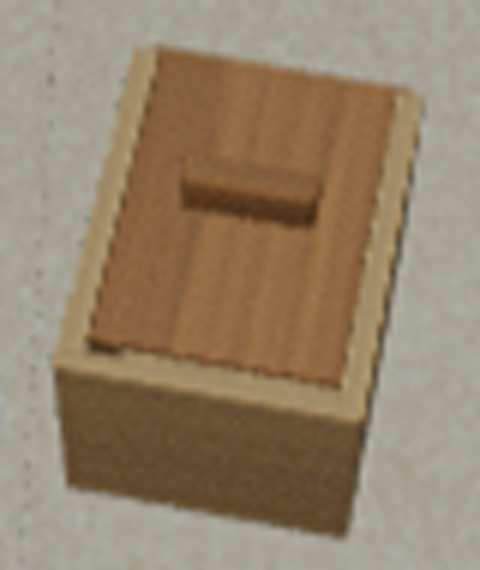

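View pics/c3.png

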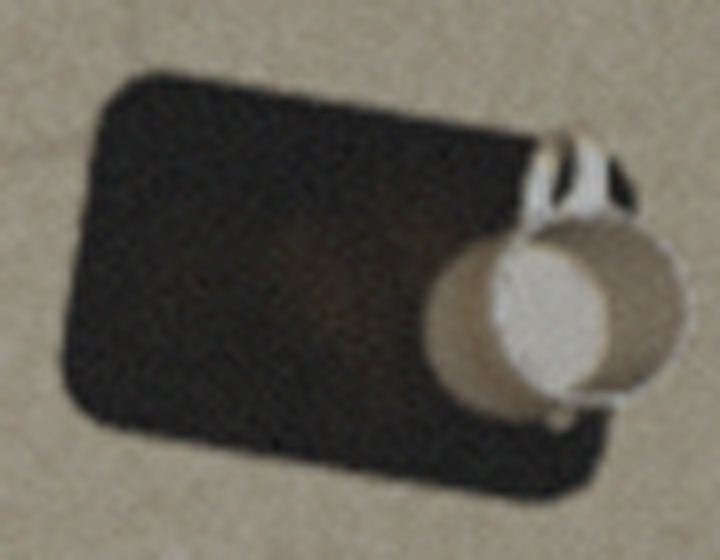

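Run:
```python
from h import *
t=snap('top');s=snap('side')
c=lambda x,y,x0,y0,k:(x0+(x+.5)/k-.5,y0+(y+.5)/k-.5)
A=[c(*p,220,155,9) for p in[(150,62),(612,142),(540,500),(80,405)]]
B=[c(*p,215,165,6) for p in[(138,47),(420,92),(362,415),(57,367)]]
ta=np.array([onz(t,*p,.131)[:2] for p in A]); sb=np.array([onz(s,*p,.131)[:2] for p in B])
print('box top',ta.round(4).tolist(),ta.mean(0)); print('side farL,farR,nearR,nearL',sb.round(4).tolist(),sb.mean(0))
def rectinfo(q):
    for i in range(4):
        d=q[(i+1)%4]-q[i]; print(np.linalg.norm(d).round(4),np.degrees(np.arctan2(d[1],d[0])).round(1))
rectinfo(ta);rectinfo(sb)
print('handle top', onz(t,*c(315,273,220,155,9),.151), 'side', onz(s,*c(255,182,215,165,6),.151))
# lid free edge
print('lid corners top',[onz(t,*c(*p,220,155,9),.124)[:2].round(4) for p in[(133,75),(68,405)]])
im=cv2.cvtColor(t['pixels'],cv2.COLOR_RGB2HSV)
m=(im[...,2]<70).astype(np.uint8); m[:150]=0;m[215:]=0;m[:,:328]=0;m[:,412:]=0
cs,_=cv2.findContours(m,cv2.RETR_EXTERNAL,cv2.CHAIN_APPROX_NONE); k=max(cs,key=cv2.contourArea)
w=np.array([onz(t,*p[0],.011)[:2] for p in k],np.float32)
r=cv2.minAreaRect(w); print('board',r, cv2.boxPoints(r).round(3).tolist())
# mug rim in top
print('mug rim',onz(t,*c(592,312,325,150,8),.105))
```

```text
box top [[0.5304, 0.106], [0.5039, -0.057], [0.3773, -0.032], [0.409, 0.1288]] [0.45515203 0.03645851]
side farL,farR,nearR,nearL [[0.4019, 0.128], [0.5301, 0.1061], [0.5017, -0.0548], [0.3731, -0.035]] [0.4517141  0.03608765]
0.1652 -99.3
0.129 168.8
0.1639 78.9
0.1235 -10.6
0.13 -9.7
0.1634 -100.0
0.1301 171.2
0.1654 80.0
handle top [0.45384108 0.0474933  0.151     ] side [0.45570268 0.0456228  0.151     ]
lid corners top [array([0.5269, 0.1122]), array([0.4095, 0.1334])]
board ((0.47323206067085266, -0.3493267893791199), (0.23794661462306976, 0.15695476531982422), 80.53963470458984) [[0.37599998712539673, -0.45399999618530273], [0.531000018119812, -0.47999998927116394], [0.5699999928474426, -0.24500000476837158], [0.41499999165534973, -0.21899999678134918]]
mug rim [ 0.45242177 -0.42026731  0.105     ]
```

```bash
python3 -m crank '[[[0.015,-0.02,0.01,1],[0.04,-0.055,0.02,2],[0.06,-0.09,0.03,4],[0.08,-0.13,0.03,5],[0.1,-0.17,0.03,6],[0.12,-0.205,0.03,8],[0.14,-0.24,0.03,9],[0.15,-0.28,0.03,10],[0.16,-0.32,0.03,10.7],[0.17,-0.35,0.03,10.7],[0.18,-0.38,0.03,10.7],[0.19,-0.41,0.03,10.7]]]' 100 20
```

```text
t: 1.2
tcp_pos: [0.4292, 0.2193, 0.2526]
eef_rot: [3.141, 0.0, 2.966]
force: [0.9, 0.6, -0.1]
width: 0.0569
```

```bash
python3 -m crank '[[[0.005,-0.035,0,0],[0.01,-0.07,0,0],[0.015,-0.105,-0.01,0],[0.02,-0.14,-0.03,0],[0.024,-0.16,-0.045,0],[0.026,-0.174,-0.05,0],[0.026,-0.174,-0.05,0],[0.026,-0.174,-0.05,0]]]'
python3 - <<'E'
from h import *
s=snap('side','s1.png');t=snap('top','t1.png')
i=cv2.resize(s['pixels'][130:260,190:320],None,fx=4.5,fy=4.5,interpolation=2)[...,::-1]
cv2.imwrite('pics/c4.png',i); print(manip.state()['tcp_pos'],s['pixels'].shape)
E
```

```text
t: 1.87
tcp_pos: [0.4548, 0.0469, 0.2024]
eef_rot: [-3.141, -0.0, 2.965]
force: [-0.2, -0.5, 0.5]
width: 0.0571
[0.45507727 0.04817361 0.20283735] (384, 512, 3)
```

View pics/c4.png

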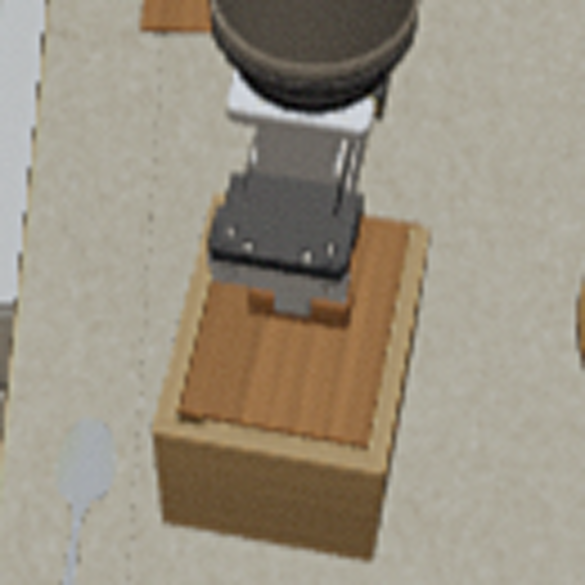

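View pics/s1.png

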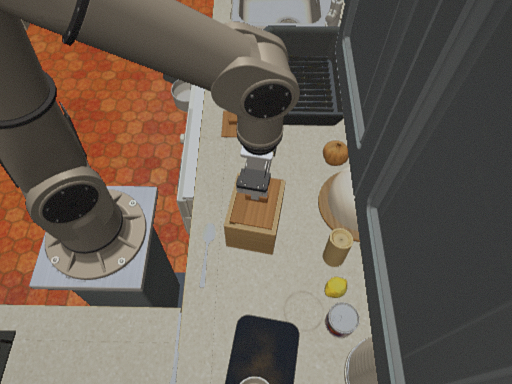

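The close crop shows the near finger's tip at crop (292,312), centred along the handle of the box's lid and aligned with it. I descend and grip.

```bash
python3 -m crank '[[[0,0,-0.02,0],[0,0,-0.04,0],[0,0,-0.05,0],[0,0,-0.056,0],[0,0,-0.056,0]]]'; python3 -m crank '[[[0,0,0,0],[0,0,0,0],[0,0,0,0],[0,0,0,0],[0,0,0,0],[0,0,0,0],[0,0,0,0],[0,0,0,0]]]' 255 25
```

```text
t: 2.38
tcp_pos: [0.4545, 0.0477, 0.1459]
eef_rot: [-3.141, -0.001, 2.967]
force: [0.6, -0.1, 0.3]
width: 0.0574
t: 3.05
tcp_pos: [0.455, 0.0473, 0.1466]
eef_rot: [3.141, 0.0, 2.966]
force: [0.0, 1.2, 4.4]
width: 0.0157
```

```bash
python3 -m crank '[[[0.001,0.006,0,0],[0.003,0.016,0,0],[0.005,0.03,0,0],[0.0078,0.044,0,0],[0.0103,0.058,0,0],[0.0106,0.06,0,0]]]'; python3 -m crank '[[[0.002,0.01,0,0],[0.0044,0.025,0,0],[0.007,0.04,0,0],[0.009,0.05,0,0],[0.009,0.05,0,0]]]'
```

```text
t: 3.55
tcp_pos: [0.4661, 0.1098, 0.1466]
eef_rot: [3.141, 0.001, 2.969]
force: [-0.3, -2.7, 8.9]
width: 0.0153
t: 3.97
tcp_pos: [0.4749, 0.16, 0.1465]
eef_rot: [3.141, 0.0, 2.969]
force: [-0.2, 2.7, 5.9]
width: 0.0159
```

```bash
python3 -m crank '[[[0.002,0.012,0,0],[0.005,0.028,0,0],[0.008,0.044,0,0],[0.011,0.06,0,0],[0.014,0.078,0,0],[0.014,0.078,0,0],[0.014,0.078,0,0]]]'
python3 - <<'E'
from h import *
s=snap('side','s2.png');t=snap('top','t2.png')
i=np.hstack([cv2.resize(s['pixels'][130:260,190:320],None,fx=3,fy=3,interpolation=2),cv2.resize(t['pixels'][130:260,160:290],None,fx=3,fy=3,interpolation=2)])[...,::-1]
cv2.imwrite('pics/c5.png',i); print(manip.state()['force'],onz(t,165,209,.01),onz(t,122,180,0))
E
```

```text
t: 4.55
tcp_pos: [0.4884, 0.2372, 0.1461]
eef_rot: [-3.141, -0.0, 2.969]
force: [-0.2, -0.5, -2.3]
width: 0.016
[-0.18933717 -0.97742432 -1.08919662] [0.38439492 0.35140438 0.01      ] [0.4840382 0.5045929 0.       ]
```

View pics/c5.png

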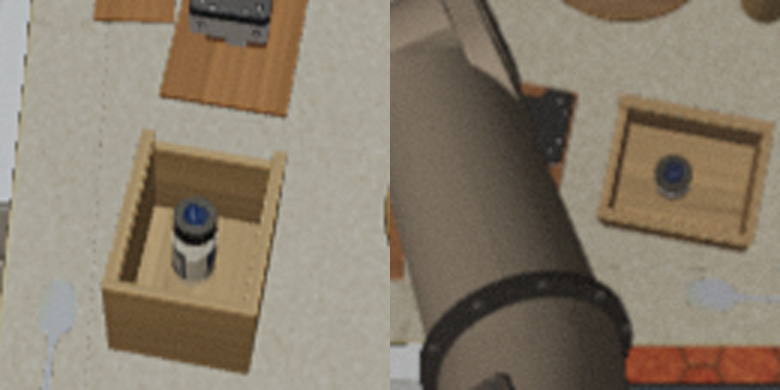

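The lid is held clear of the box, and the jar is visible inside with its cap at crop (196,214) in the side view and (283,174) in the top view. Lowering the lid.

```bash
python3 -m crank '[[[0,0,-0.02,0],[0,0,-0.05,0],[0,0,-0.08,0],[0,0,-0.1,0],[0,0,-0.11,0],[0,0,-0.113,0],[0,0,-0.115,0],[0,0,-0.116,0],[0,0,-0.116,0]]]'
python3 - <<'E'
from h import *
s=snap('side','s3.png');t=snap('top','t3.png')
i=np.hstack([cv2.resize(s['pixels'][190:240,230:280],None,fx=8,fy=8,interpolation=2),cv2.resize(t['pixels'][160:210,230:280],None,fx=8,fy=8,interpolation=2)])[...,::-1]
cv2.imwrite('pics/c6.png',i); print(manip.state()['force'])
E
```

```text
t: 5.4
tcp_pos: [0.4891, 0.2355, 0.0314]
eef_rot: [3.141, 0.001, 2.966]
force: [-0.1, -0.3, -1.1]
width: 0.0158
[-0.0999952  -0.09760865 -1.59502682]
```

View pics/c6.png

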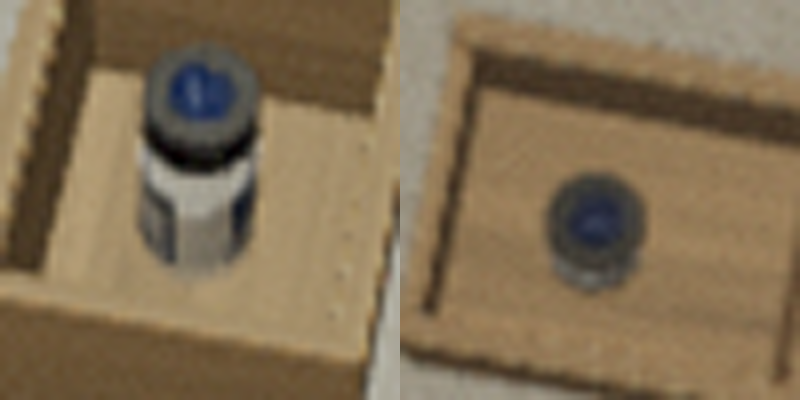

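View pics/s3.png

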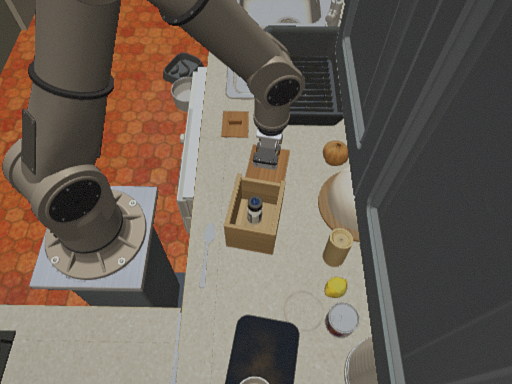

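```bash
python3 -m crank '[[[0,0,-0.001,0],[0,0,-0.002,0],[0,0,-0.003,0],[0,0,-0.003,0]]]'
python3 - <<'E'
from h import *
t=snap('top');s=snap('side')
a=(230+201.5/8-.5,190+97/8-.5); b=(230+196.5/8-.5,160+222/8-.5)
print(onz(s,*a,.113),onz(t,*b,.113))
(o1,d1),(o2,d2)=ray(s,*a),ray(t,*b)
k=np.linalg.lstsq(np.c_[d1,-d2],o2-o1,rcond=None)[0]; print(o1+d1*k[0],o2+d2*k[1]); print(manip.state()['force'],manip.state()['tcp_pos'])
E
```

```text
t: 5.83
tcp_pos: [0.4898, 0.2355, 0.0294]
eef_rot: [3.14, 0.002, 2.966]
force: [-3.3, -5.0, 26.8]
width: 0.0157
[0.44999653 0.047101   0.113     ] [0.45078309 0.04853133 0.113     ]
[0.45001197 0.04832343 0.11084953] [0.45101557 0.0485085  0.11096194]
[-4.03244375 -4.26264268 26.36479254] [0.48978634 0.23546839 0.0293544 ]
```

```bash
python3 -m crank '[[[0,0,0.001,0],[0,0,0.002,0],[0,0,0.002,0]]]'; python3 -m crank '[[[0,0,0,0],[0,0,0,0],[0,0,0,0],[0,0,0,0],[0,0,0,0]]]' 85
python3 -m crank '[[[0,0,0.01,0],[0,0,0.035,0],[0,0,0.07,0],[0,0,0.11,0],[0,0,0.15,0],[0,0,0.18,0],[0,0,0.195,0],[0,0,0.195,0]]]'
```

```text
t: 6.18
tcp_pos: [0.4886, 0.2354, 0.0299]
eef_rot: [3.141, 0.0, 2.967]
force: [0.9, 0.2, -1.0]
width: 0.0158
t: 6.6
tcp_pos: [0.4885, 0.2353, 0.0294]
eef_rot: [-3.142, -0.0, 2.966]
force: [0.7, 0.5, -0.6]
width: 0.0456
t: 7.27
tcp_pos: [0.4899, 0.2359, 0.2289]
eef_rot: [3.137, 0.004, 2.966]
force: [-0.3, -0.3, 0.2]
width: 0.0626
```

```bash
python3 -m crank '[[[-0.006,-0.03,0,0],[-0.014,-0.07,0,0],[-0.022,-0.11,0,0],[-0.03,-0.15,-0.01,0],[-0.036,-0.175,-0.02,0],[-0.0385,-0.188,-0.03,0],[-0.0385,-0.188,-0.03,0],[-0.0385,-0.188,-0.03,0]]]'
python3 - <<'E'
from h import *
s=snap('side','s4.png');t=snap('top','t4.png')
i=np.hstack([cv2.resize(s['pixels'][130:260,190:320],None,fx=3,fy=3,interpolation=2),cv2.resize(t['pixels'][130:260,160:290],None,fx=3,fy=3,interpolation=2)])[...,::-1]
cv2.imwrite('pics/c7.png',i); st=manip.state();print(st['force'],st['tcp_pos'],st['width'])
E
```

```text
t: 7.93
tcp_pos: [0.4496, 0.047, 0.1943]
eef_rot: [-3.141, -0.001, 2.965]
force: [0.0, 0.5, -0.6]
width: 0.0626
[ 0.73262646  0.23635557 -0.62415517] [0.45037252 0.04824407 0.19478184] 0.0627773575401457
```

View pics/c7.png

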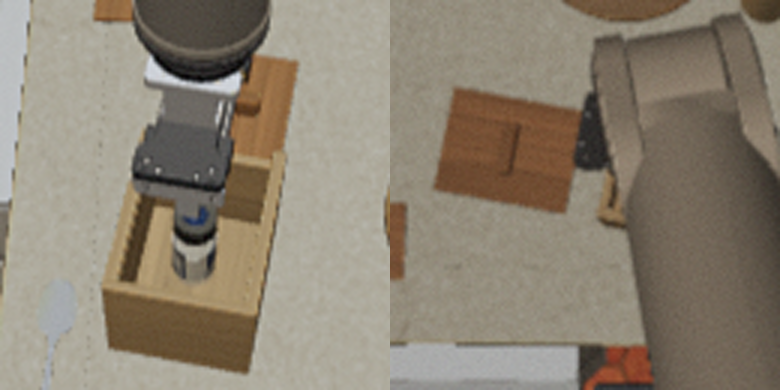

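The lid lies flat on the worktop, handle up, at top-crop (510,150). The fingers stand over the cap. Descending and gripping.

```bash
python3 -m crank '[[[0,0,-0.02,0],[0,0,-0.045,0],[0,0,-0.065,0],[0,0,-0.08,0],[0,0,-0.09,0],[0,0,-0.094,0],[0,0,-0.094,0]]]'; python3 -m crank '[[[0,0,0,0],[0,0,0,0],[0,0,0,0],[0,0,0,0],[0,0,0,0],[0,0,0,0],[0,0,0,0]]]' 255 25
```

```text
t: 8.62
tcp_pos: [0.45, 0.0477, 0.1001]
eef_rot: [-3.141, -0.001, 2.967]
force: [-0.4, 0.4, 0.8]
width: 0.063
t: 9.2
tcp_pos: [0.4505, 0.0474, 0.101]
eef_rot: [3.141, 0.001, 2.966]
force: [-0.5, -0.2, 7.8]
width: 0.0403
```

```bash
python3 -m crank '[[[0,0,0.005,0],[0,0,0.02,0],[0,0,0.045,0],[0,0,0.07,0],[0,0,0.095,0],[0,0,0.12,0],[0,0,0.14,0],[0,0,0.15,0],[0,0,0.155,0],[0,0,0.155,0],[0,0,0.155,0]]]'
python3 - <<'E'
from h import *
s=snap('side','s5.png')
st=manip.state();print(st['force'],st['tcp_pos'],st['width'])
E
```

```text
t: 10.12
tcp_pos: [0.4496, 0.0472, 0.2546]
eef_rot: [-3.141, -0.001, 2.967]
force: [0.1, 0.7, -0.6]
width: 0.0405
[ 0.07998278 -0.29496308 -1.2515625 ] [0.449474   0.04715538 0.25437802] 0.04074214451019966
```

View pics/s5.png

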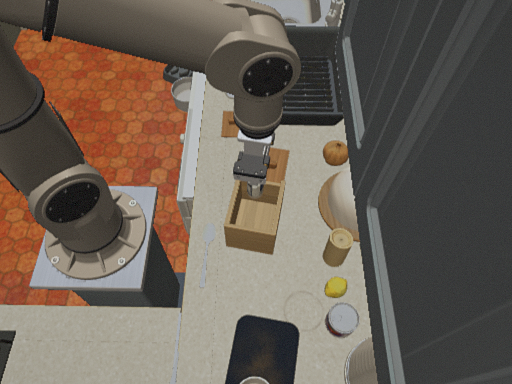

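```bash
python3 -m crank '[[[0.001,-0.008,0,0],[0.003,-0.025,0,0],[0.006,-0.05,0,0],[0.008,-0.08,0,0],[0.011,-0.11,0,0],[0.014,-0.14,0,0],[0.017,-0.17,0,0],[0.02,-0.2,0,0],[0.023,-0.23,0,0],[0.025,-0.26,0,0],[0.028,-0.285,0,0],[0.03,-0.305,0,0]]]'
python3 -m crank '[[[0.001,-0.015,0,0],[0.002,-0.025,0,0],[0.002,-0.034,0,0],[0.002,-0.034,0,0],[0.002,-0.034,0,0]]]'
python3 - <<'E'
from h import *
s=snap('side','s6.png');t=snap('top','t6.png')
st=manip.state();print(st['force'],st['tcp_pos'],st['width'],st['q'])
i=np.hstack([cv2.resize(s['pixels'][254:384,190:320],None,fx=3,fy=3,interpolation=2),cv2.resize(t['pixels'][130:260,300:430],None,fx=3,fy=3,interpolation=2)])[...,::-1]
cv2.imwrite('pics/c8.png',i)
E
```

```text
t: 11.17
tcp_pos: [0.4792, -0.2605, 0.2547]
eef_rot: [-3.14, -0.001, 2.965]
force: [0.7, 0.0, -0.9]
width: 0.0404
t: 11.58
tcp_pos: [0.4818, -0.2916, 0.2551]
eef_rot: [-3.142, -0.001, 2.966]
force: [0.6, -0.7, -2.1]
width: 0.0403
[ 0.58123595  0.09175419 -1.09565799] [ 0.4820996  -0.29089252  0.25534458] 0.040019807909972005 [-0.20862228  0.26354295  0.7726768   1.85530437 -0.20531471  1.10438641
  2.03650327]
```

View pics/c8.png

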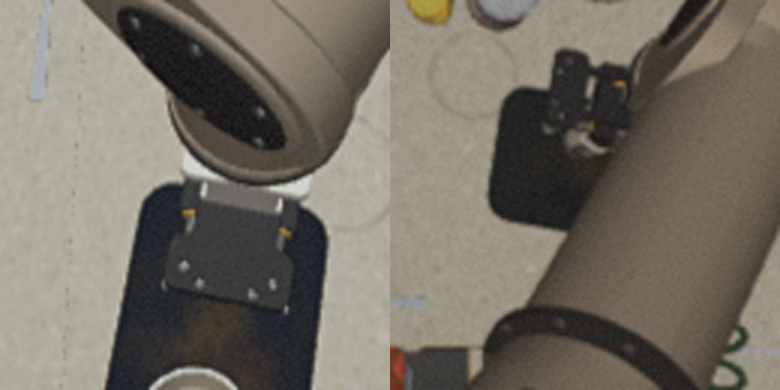

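```bash
python3 -m crank '[[[0,0,-0.01,0],[0,0,-0.03,0],[0,0,-0.06,0],[0,0,-0.09,0],[0,0,-0.115,0],[0,0,-0.13,0],[0,0,-0.14,0],[0,0,-0.145,0],[0,0,-0.147,0],[0,0,-0.147,0]]]'; python3 -m crank '[[[0,0,-0.001,0],[0,0,-0.002,0],[0,0,-0.003,0],[0,0,-0.003,0]]]'
```

```text
t: 12.52
tcp_pos: [0.4823, -0.2917, 0.1087]
eef_rot: [-3.142, 0.0, 2.967]
force: [-0.0, 0.3, -0.8]
width: 0.0402
t: 12.85
tcp_pos: [0.4822, -0.2917, 0.1057]
eef_rot: [3.142, 0.001, 2.967]
force: [-0.4, -0.3, -1.2]
width: 0.0401
```

```bash
python3 -m crank '[[[0,0,-0.001,0],[0,0,-0.001,0]]]';python3 -m crank '[[[0,0,-0.001,0],[0,0,-0.001,0]]]'
python3 - <<'E'
from h import *
s=snap('side')
st=manip.state();print(st['force'],st['tcp_pos'],st['width'])
i=cv2.resize(s['pixels'][254:384,190:320],None,fx=4,fy=4,interpolation=2)[...,::-1]
cv2.imwrite('pics/c9.png',i)
E
```

```text
t: 13.02
tcp_pos: [0.4821, -0.2917, 0.1045]
eef_rot: [-3.142, 0.0, 2.967]
force: [-0.9, 0.4, -1.6]
width: 0.0401
t: 13.18
tcp_pos: [0.4824, -0.2921, 0.104]
eef_rot: [-3.142, 0.001, 2.966]
force: [-2.7, 1.0, 8.8]
width: 0.0402
[-2.07886895  1.55203325  8.10404851] [ 0.48229443 -0.29205608  0.10401992] 0.04064078410917504
```

View pics/c9.png

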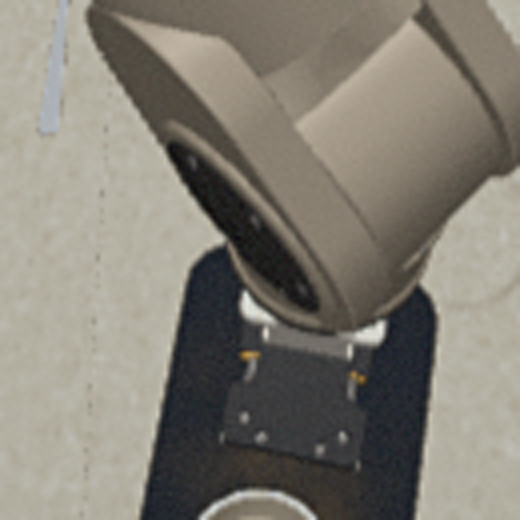

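Contact is at the expected height (8.8 N at TCP z 0.104). Release in part, then lift away.

```bash
python3 -m crank '[[[0,0,0,0],[0,0,0,0],[0,0,0,0],[0,0,0,0],[0,0,0,0]]]' 95; python3 -m crank '[[[0,0,0.005,0],[0,0,0.02,0],[0,0,0.045,0],[0,0,0.08,0],[0,0,0.11,0],[0,0,0.14,0],[0,0,0.16,0],[0,0,0.16,0]]]'; python3 -m crank '[[[-0.005,0.03,0,0],[-0.01,0.06,0,0],[-0.01,0.1,0,0],[-0.02,0.14,0,0],[-0.02,0.18,0,0],[-0.02,0.22,0,0],[-0.02,0.25,0,0],[-0.02,0.25,0,0],[-0.02,0.25,0,0]]]'
python3 - <<'E'
from h import *
s=snap('side','s10.png');t=snap('top','t10.png')
st=manip.state();print(st['force'],st['tcp_pos'],st['width'])
i=np.hstack([cv2.resize(s['pixels'][254:384,190:320],None,fx=3,fy=3,interpolation=2),cv2.resize(t['pixels'][130:260,300:430],None,fx=3,fy=3,interpolation=2)])[...,::-1]
cv2.imwrite('pics/c10.png',i)
E
```

```text
t: 13.65
tcp_pos: [0.482, -0.2917, 0.1034]
eef_rot: [-3.142, -0.0, 2.966]
force: [0.3, 1.2, 0.7]
width: 0.0589
t: 14.32
tcp_pos: [0.4833, -0.2929, 0.2678]
eef_rot: [-3.141, 0.006, 2.966]
force: [0.2, -0.3, 0.1]
width: 0.0593
t: 15.07
tcp_pos: [0.4618, -0.0402, 0.2634]
eef_rot: [3.141, -0.0, 2.97]
force: [1.2, -0.5, 0.1]
width: 0.0592
[-0.07178782 -0.67185833  0.01457467] [ 0.46188274 -0.04242789  0.26337514] 0.05880742881554339
```

View pics/c10.png

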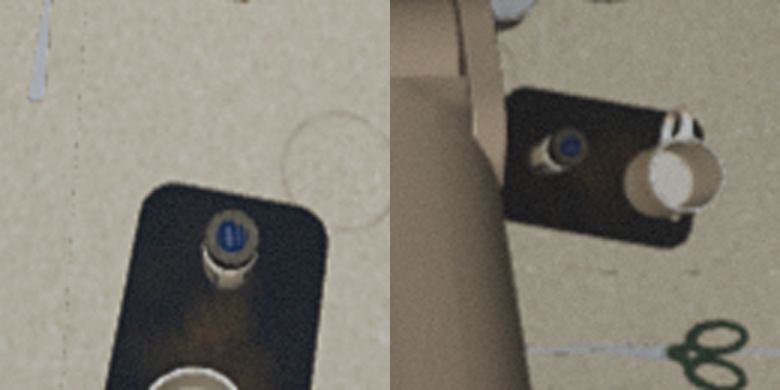

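View pics/s10.png

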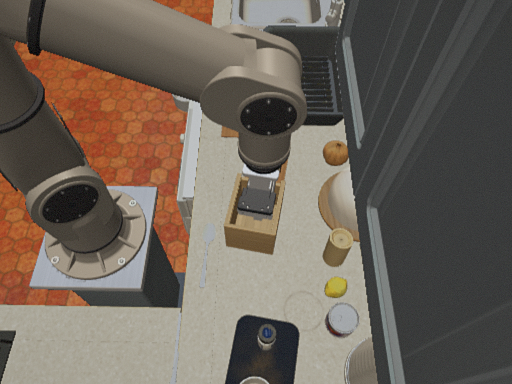

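View pics/t10.png

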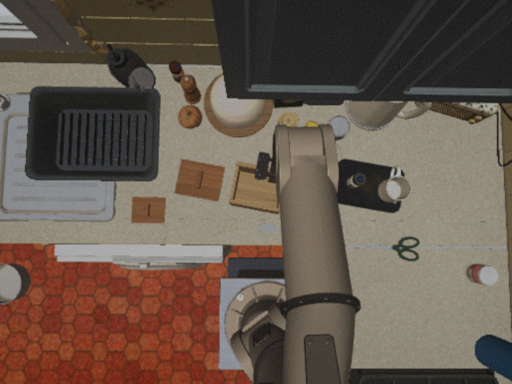

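The jar stands on the free half (side (267,333), top (359,180)). The lid lies flat at top (200,180). Last check of the numbers, then hand in.

Run:
```python
from h import *
s=snap('side');t=snap('top')
a=(190+232.5/3-.5,254+238.5/3-.5); b=(300+(570-390)/3-.5,130+147.5/3-.5)
print('cap',onz(s,*a,.116),onz(t,*b,.116))
(o1,d1),(o2,d2)=ray(s,*a),ray(t,*b)
k=np.linalg.lstsq(np.c_[d1,-d2],o2-o1,rcond=None)[0]; print(o1+d1*k[0],o2+d2*k[1])
im=cv2.cvtColor(t['pixels'],cv2.COLOR_RGB2HSV)
m=cv2.inRange(im,(5,80,60),(20,255,200)); m[:155]=0;m[205:]=0;m[:,:168]=0;m[:,227:]=0
c=max(cv2.findContours(m,0,1)[0],key=cv2.contourArea)
print('lid',cv2.minAreaRect(np.array([onz(t,*p[0],.007)[:2] for p in c],np.float32)))
st=manip.state();print(st['force'],st['qd'].round(3))
manip.hand_in()
```

```text
cap [ 0.48148367 -0.29242485  0.116     ] [ 0.48184334 -0.29027445  0.116     ]
[ 0.48165169 -0.29155646  0.11186339] [ 0.4824085  -0.29140406  0.11192612]
lid ((0.48742565512657166, 0.2367677390575409), (0.15427619218826294, 0.12141517549753189), 79.9109115600586)
[-0.62439201  0.80265538  0.17420728] [ 0.002 -0.    -0.002 -0.002 -0.    -0.001 -0.001]
the job is handed in; nothing more can be done
```

I slid the lid out along its grooves and laid it flat on the worktop, handle up. I then lifted the spice jar out by its cap and stood it upright on the free half of the board, beside the mug. I handed the job in at about 15 s, with the arm at rest and the fingers open and touching nothing.

**Lid:** it measured 154 x 121 mm when seen at worktop height, against 154 x 122 mm given, so it lies flat. Its centre is at about (0.487, 0.237), clear of the box and of the smaller look-alike lid.

**Jar:** the cap's centre is at about (0.482, -0.291), within 4 mm of the spot I estimated for the middle of the free half. The two camera views together put its top at 112 mm where 116 mm was expected. They agree to about 2 mm in the horizontal, and both pictures show the jar upright.

**Forces:** the highest wrist force I read was about 27 N, when the lid touched the worktop. I backed off 2 mm before letting go of it.

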